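Seat the disc in the sample holder and close the keeper

TASK

Load the sample holder: without gripping or lifting anything, push the loose steel disc along the holder's deck with your fingertips until it drops into the round recess and lies flat, flush with the deck. Then push the knob of the keeper bar round until the bar lies across the disc against its stop. Leave the other things on the worktop where they are.

Things in the scene. Friction and masses are not known exactly. Their poses are not given: they have to be found in the camera images.
- holder: Grey block fixed to the worktop, 180 (its x) x 140 (its y) x 24 mm high. Origin: centre of its underside. Its flat deck is at z = 24 mm; the disc starts on the empty -x part. Recess centre at x = 35, y = -12 mm. A steel stop pin for the keeper, 6 mm wide, 12 mm high above the deck, stands at x = 25.5, y = 22 mm.
- recess (a point): Centre of the floor of the round recess in the deck: 48 mm diameter, 10 mm deep, mouth chamfered 1.5 mm. Axes as the holder's. Around its +x side, 60 degrees either way, a curved back stop (inner radius 24.5, 6 mm thick, 5 mm high above the deck) halts a disc that is pushed across the recess; the -x side is open.
- disc: Loose plain steel disc, 44 mm diameter, 10 mm thick, about 0.11 kg (mass varies), lying flat on the deck 60 to 95 mm from the recess, on its -x side. Origin: centre of its underside; z is its axis. Seated, its top is flush with the deck.
- keeper (a joint): Keeper bar's angle, rad. 0: the bar points from its pivot along the holder's +x (open). Grows clockwise seen from above to 1.571: closed, pointing along the holder's -y across the recess, against its stop. Starts between 0 and 0.35, stays where it is left, needs 1 to 2 N at the knob.
- keeper_pivot (a point): The keeper's upright hinge axis, at holder x = 35, y = 36 mm, at the height of the bar's underside, 7 mm above the deck. Axes as the holder's.
- keeper_knob (a point): Centre of the top of the keeper's upright black knob, 14 mm diameter, 52 mm from the pivot; it stands 12 to 34 mm above the deck. The steel bar below it is 12 mm wide and 5 mm thick, its underside 7 mm above the deck: it passes over a seated disc and the back stop, not over an unseated disc.
- ring_tin: Bystander: flat round metal tin, 66 mm diameter, 21 mm high. Origin: centre of its underside.
- die: Bystander: knurled steel pellet die, 45 mm diameter, 38 mm high. Origin: centre of its underside.
- punch: Bystander: steel die punch standing on its 27 mm flange, 52 mm high. Origin: centre of its underside.
- spanner: Bystander: spanner lying flat, 159 mm long (its y), 31 mm wide, 9 mm high. Origin: centre of its underside. It lies in front of the calorimeter, the tall fixed cabinet left of the holder (world x above 0.53 m, y above -0.08 m): pass in front of it, not over its corner.
Not all that is in view belongs to the job. There is more than one size of the disc; the job needs the largest.

How it is judged:
By the outcome, as a careful person would: the job done as asked, in the order asked, and still so for the second after the job is handed in, with the robot touching nothing.
It also fails if it takes over 54 s, if anything falls off the work surface, if the arm or the gripper's body presses on something with over 40 N, if the wrist force passes 120 N, or if a joint passes its speed limit or range.

ROBOT

A 7-joint arm with a two-finger parallel gripper is mounted at the origin on a cart in front of the work surface, level with it; the furniture and walls round the work are solid. World frame = base frame: x ahead of the robot, y to its left, z up, the work surface at z = 0. Lengths are in m, angles in rad, forces in N, time in s.
With the tool pointing down it reaches from about 0.4 to 0.875 m from the base axis. Payload 19.3 kg.
Tool frame: the origin (TCP) lies midway between the tips of the shut fingers; the grasp point (between the pads) lies bot.tcp_to_grasp behind it (bot.tcp_to_grasp is the distance from the TCP to the grasp point, in m); z points along the fingers, y is the line along which they close (so a half turn about z gives the same grasp; the last joint's range is limited). The gripper opens to 85 mm and grips with 20 to 120 N. Pads are 22 mm wide; open, the fingers measure 114 mm over their backs; the gripper's body (76 mm by 85 mm) begins 54 mm behind the grasp point. The pads swing forward as they close: fully open they stand 13 mm farther back than shut.
Start: joints at [-1.324, 0.521, -0.036, 1.599, 0.021, 1.021, -0.113], TCP at [0.195, 0.594, 0.231] pointing down, gripper open.
Joint ranges: [-2.91, 2.91], [-0.3, 2.13], [-1.5, 1.42], [0.17, 2.43], [-1.26, 4.41], [0.16, 1.93], [-2.52, 2.52]. Speed limits (rad/s): [1.89, 1.89, 2.39, 2.39, 3.01, 3.01, 3.01].

INTERFACE

Orientations are given as [roll, pitch, yaw] about the fixed x, y, z axes, in that order (R = Rz(yaw) Ry(pitch) Rx(roll)).
In Python, from workcell import observe, imaging, bot gives the robot as it stands.
- The arm moves only by the tool send_rows, never from a script. Its argument "plan" is text: rows parted by semicolons, each of 7 numbers parted by spaces: the shift along the tool's x, y, z in m, then the turn, a rotation vector about the tool's x, y, z in degrees, then the finger opening in m, from 0 to 0.0854. In form: dx dy dz rx ry rz claw; .... A call has 1 to 10 rows; each row is the pose to reach, as a shift and turn from the pose commanded when the call began, along the tool's axes at that moment; what a row does not reach only later rows make up. A row lasts 1/12 s, in which the tool goes at most 41.7 mm and 7.16 degrees, less where a joint would pass 70% of its speed; a pose out of reach is approached as far as the arm can. A call with a gripper value outside its range is refused whole. The fingers move at their own pace and stop on an object; "grip_force" is the grip in N (left out, the last holds). Time passes only in rows, so rows that repeat a pose let the fingers close. It gives the time, the measured TCP pose, the force, the opening and the grip force at its end, in the units of the state.
- observe(): the state, without advancing time (a new reading comes with each control period).
- imaging.grab_frame(name): name is "side" or "top"; returns a dict with "color" (384x512x3 uint8, red, green, blue), "fx", "fy", "cx", "cy" (pixels), "dist_coeffs" ([k1, k2, p1, p2, k3] as OpenCV has them; the pictures are not rectified), "eye" and "orientation" of the camera in the world. Camera axes: x right, y down, z forward; pixel columns grow to the right and rows downward; lengths in m; the calibration is good to about 2 mm. A picture is of the moment at which its call begins. There is no depth.
- bot.job_done(): hands the job in; it is judged then, once.
The state is a dict: "clock": time; "qpos": joint angles; "qd": joint speeds; "joint_efforts": joint torques, N m; "position": TCP position; "tool_rot": TCP orientation; "force": force on the tool from outside, world axes, zero at the start; "moment": the same for the moment, N m; "grip_width": finger opening in m; "finger_force": force on a finger pad.
Only numpy, scipy, OpenCV 4.12 (cv2) and the standard library are available. Lean on these libraries where they do the work, as an engineer would, in place of code of your own. Each camera call takes 0.05 s, during which the arm holds its last target. There are 200 camera calls.

## Working session

There is one attempt and no reset: what is moved stays moved. The work goes in short steps, Python scripts to look and compute and a tool call to move; the robot and the scene stay as the last step left them, time stands still between calls to the robot, and variables do not carry over. Pictures are saved under pics/ and viewed, at most 10 in all, crops included, and the job is handed in when it is done.

Besides the shell and the picture viewer there is one more tool, called after "Request:" as name(argument=value, ...) on one line, values as JSON. send_rows: Moves the arm, as the interface text tells. Its arguments: {"type":"object","properties":{"plan":{"type":"string"},"grip_force":{"type":"number"}},"required":["plan"]}

```bash
ls; mkdir -p pics; python3 - <<'E'
from workcell import observe, imaging, bot
import cv2
s=observe();print(s, bot.tcp_to_grasp)
for n in("side","top"):
    f=imaging.grab_frame(n);cv2.imwrite(f"pics/{n}0.png",f["color"][:,:,::-1]);print(n,{k:v for k,v in f.items() if k!="color"})
E
```

```text
pics
{'clock': 0.0, 'qpos': array([-1.3241999 ,  0.52200198, -0.03632914,  1.60000071,  0.02124658,
        1.02108909, -0.11282216]), 'qd': array([-1.99723546e-04, -1.38591754e-04, -1.34582381e-03, -3.37819322e-05,
        2.99913159e-04, -1.07723856e-03,  4.11585072e-04]), 'joint_efforts': array([-3.74873023e-03, -9.27076936e+01,  1.97830126e+00, -3.69947648e+01,
        1.77066569e-02,  7.86020304e-03,  2.31086062e-06]), 'position': array([0.19464552, 0.59356956, 0.23073583]), 'tool_rot': array([-3.14048575e+00,  1.17792264e-04,  2.82478989e+00]), 'force': array([-0.8475946 , -0.20538404,  0.74157446]), 'moment': array([ 0.01081798, -0.04775151,  0.01833821]), 'finger_force': 0.0, 'grip_width': 0.08505824954123922} 0.0187
side {'fx': 498.87105493013917, 'fy': 498.87105493013917, 'cx': 262.6036329769134, 'cy': 193.93384151137462, 'dist_coeffs': array([0.04822589, 0.        , 0.        , 0.        , 0.        ]), 'eye': array([-0.01091811, -0.1283482 ,  1.26068337]), 'orientation': array([-2.65581735,  0.01290464, -1.77405457])}
top {'fx': 372.11576371507874, 'fy': 372.11576371507874, 'cx': 260.5897058561736, 'cy': 188.1356351661691, 'dist_coeffs': array([-0.10092018,  0.        ,  0.        ,  0.        ,  0.        ]), 'eye': array([ 0.40433425, -0.2550039 ,  1.17934526]), 'orientation': array([-2.9467406 ,  0.01252026, -1.56651295])}
```

View pics/side0.png

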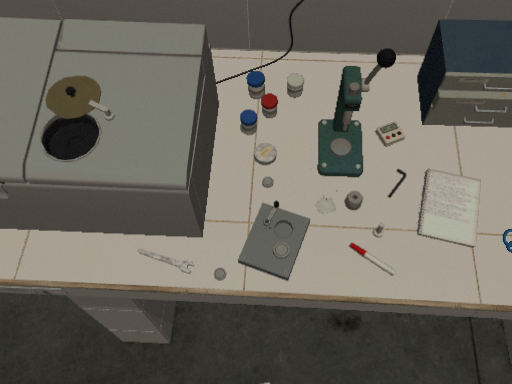

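View pics/top0.png

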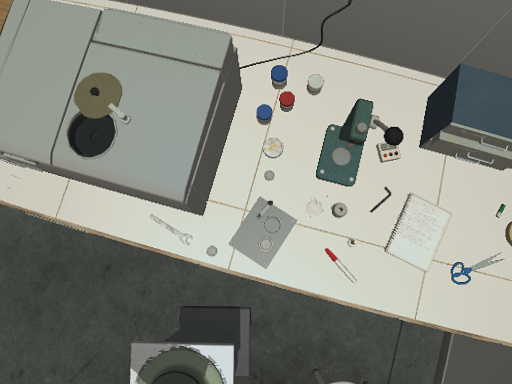

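The side view shows the holder at (275,240), a disc on its deck at (282,250), the recess at (283,228) and the knob at (276,205). In the top view these are the holder at (263,232), the disc at (265,244) and the knob at (270,203). There are three disc candidates in the side view: (282,250) on the deck, and (268,182) and (220,273) on the worktop. The one on the deck looks largest and lies where the task says it should. I'll confirm this in an enlarged crop.

```bash
python3 - <<'E'
import cv2, numpy as np
a=cv2.imread("pics/side0.png")[165:290,205:325];b=cv2.imread("pics/top0.png")[160:285,205:325]
f=lambda c:cv2.resize(c,(400,417),interpolation=cv2.INTER_CUBIC)
cv2.imwrite("pics/crop1.png",np.hstack([f(a),f(b)]))
E
```

```text
(no output)
```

View pics/crop1.png

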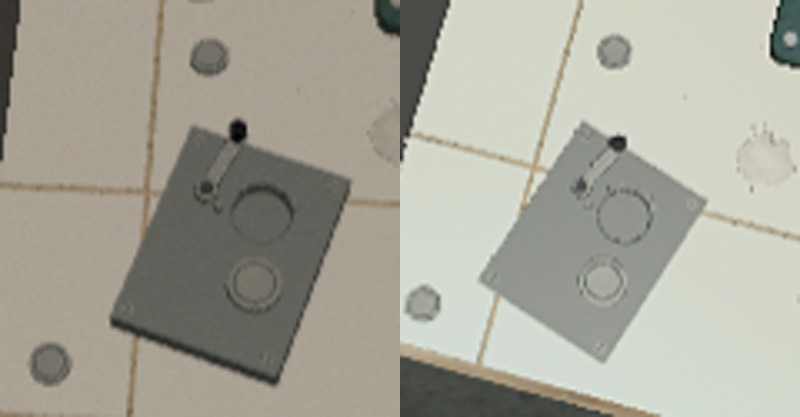

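The crop shows the deck disc at (254,284) in the left half and (202,282) in the right half. It is about 55 px wide against about 62 px for the recess, and the worktop discs are about 38 px. That makes the deck disc the 44 mm one. The knob is at (237,129) in the left half and (218,143) in the right.

```bash
cat > h.py <<'E'
import cv2, numpy as np
from scipy.spatial.transform import Rotation as R
from workcell import observe, imaging, bot
def cast(f,px,z):
    K=np.array([[f["fx"],0,f["cx"]],[0,f["fy"],f["cy"]],[0,0,1]])
    u=cv2.undistortPoints(np.float64(px).reshape(-1,1,2),K,f["dist_coeffs"])[:,0]
    d=np.c_[u,np.ones(len(u))]@R.from_euler("xyz",f["orientation"]).as_matrix().T
    return f["eye"]+d*((z-f["eye"][2])/d[:,2])[:,None]
def fitpose(local,world):  # 2D rigid
    lm,wm=local.mean(0),world.mean(0)
    H=(local-lm).T@(world-wm); a=np.arctan2(H[0,1]-H[1,0],H[0,0]+H[1,1])
    M=np.array([[np.cos(a),-np.sin(a)],[np.sin(a),np.cos(a)]])
    return wm-M@lm,a,np.linalg.norm((local-lm)@M.T+wm-world,axis=1)
E
cat > m.py <<'E'
from h import *
L=np.array([[90,70],[90,-70],[-90,70],[-90,-70]])/1e3
P={"side":((205,165),[(195,127),(350,181),(112,318),(277,377)],(254,284),(262,214),(237,129),(206,188)),
"top":((205,160),[(183,122),(306,202),(80,282),(203,362)],(202,282),(225,216),(218,143),(181,188))}
for n,(o,c,d,r,k,p) in P.items():
    f=imaging.grab_frame(n); t=lambda q:np.array(q).reshape(-1,2)*0.3+o-0.35
    g=cv2.cvtColor(f["color"],cv2.COLOR_RGB2GRAY)
    c0=t(c); c1=cv2.cornerSubPix(g,c0.astype(np.float32).reshape(-1,1,2),(3,3),(-1,-1),(3,30,.01))[:,0]
    print(n,"subpix shift",np.abs(c1-c0).max(1).round(2))
    for cc in(c0,c1):
        T,a,e=fitpose(L,cast(f,cc,.024)[:,:2]);print(" holder",T.round(4),np.degrees(a).round(2),"res mm",(e*1e3).round(1))
        M=np.array([[np.cos(a),-np.sin(a)],[np.sin(a),np.cos(a)]])
        for nm,q,z in(("disc",d,.034),("recess",r,.024),("knob",k,.058),("pivot",p,.036)):
            w=cast(f,t(q),z)[0,:2];print("  ",nm,w.round(4),"local mm",(1e3*(w-T)@M).round(1))
E
python3 m.py
```

```text
side subpix shift [0.82 0.31 1.45 2.69]
 holder [ 0.4918 -0.249 ] -32.79 res mm [1.8 2.2 1.4 1.7]
   disc [ 0.4543 -0.2569] local mm [-27.2 -27. ]
   recess [ 0.5158 -0.2776] local mm [ 35.6 -11. ]
   knob [ 0.5786 -0.2702] local mm [84.5 29.2]
   pivot [ 0.5424 -0.2369] local mm [36.  37.6]
 holder [ 0.4901 -0.2474] -32.64 res mm [3.8 2.3 2.2 3.8]
   disc [ 0.4543 -0.2569] local mm [-25.  -27.4]
   recess [ 0.5158 -0.2776] local mm [ 37.9 -11.6]
   knob [ 0.5786 -0.2702] local mm [86.9 28.5]
   pivot [ 0.5424 -0.2369] local mm [38.4 37.1]
top subpix shift [0.59 0.38 0.95 0.47]
 holder [ 0.4939 -0.2464] -32.69 res mm [1.3 2.6 2.9 3.1]
   disc [ 0.4557 -0.2547] local mm [-27.7 -27.6]
   recess [ 0.5174 -0.276 ] local mm [ 35.7 -12.3]
   knob [ 0.5809 -0.269 ] local mm [85.4 27.9]
   pivot [ 0.5421 -0.235 ] local mm [34.4 35.5]
 holder [ 0.4949 -0.2459] -33.17 res mm [0.4 1.1 0.8 0.7]
   disc [ 0.4557 -0.2547] local mm [-28.  -28.8]
   recess [ 0.5174 -0.276 ] local mm [ 35.2 -12.9]
   knob [ 0.5809 -0.269 ] local mm [84.6 27.7]
   pivot [ 0.5421 -0.235 ] local mm [33.5 34.9]
```

The two views agree to about 2 mm:
- **Holder:** about (0.4935, -0.247), yaw -32.8°.
- **Disc:** (0.455, -0.256).
- **Recess:** (0.5165, -0.277).

The tool's -x axis already points along the push direction. I'll cradle the disc between fingertips about 25 mm apart.

```bash
cat >> h.py <<'E'
def rows(targets,yaw=None):
    s=observe(); Rt=R.from_euler("xyz",s["tool_rot"])
    for p in targets:
        d=Rt.inv().apply(np.array(p)-s["position"]); print("shift",d.round(4))
def st():
    s=observe();print(s["clock"],s["position"].round(4),np.degrees(s["tool_rot"]).round(2),"F",s["force"].round(1),"w",round(s["grip_width"],4),"q",s["qpos"].round(2))
E
python3 -c "
from h import *
rows([(.36,.36,.23),(.43,.15,.23),(.44,-.05,.23),(.412,-.2415,.20),(.412,-.2415,.06)])"
```

```text
shift [-0.2299 -0.1706  0.0011]
shift [-0.3619 -0.3483  0.0012]
shift [-0.4337 -0.5352  0.0013]
shift [-0.4667 -0.7259  0.0315]
shift [-0.4667 -0.7258  0.1715]
```

Request:
send_rows(plan="-0.23 -0.17 0 0 0 0 0.025; -0.23 -0.17 0 0 0 0 0.025; -0.23 -0.17 0 0 0 0 0.025; -0.23 -0.17 0 0 0 0 0.025; -0.23 -0.17 0 0 0 0 0.025; -0.23 -0.17 0 0 0 0 0.025; -0.23 -0.17 0 0 0 0 0.025; -0.36 -0.35 0 0 0 0 0.025; -0.36 -0.35 0 0 0 0 0.025; -0.36 -0.35 0 0 0 0 0.025")

```text
clock: 1.03
position: [0.3985, 0.2396, 0.2313]
tool_rot: [3.142, -0.0, 2.825]
force: [1.6, 0.8, 1.2]
grip_width: 0.0247
finger_force: 0.0
```

```bash
python3 -c "
from h import *
st();rows([(.43,.15,.23),(.44,-.05,.23),(.412,-.2415,.20)])"
```

```text
1.0333 [0.3985 0.2396 0.2313] [180.    -0.   161.85] F [1.6 0.8 1.2] w 0.0247 q [-0.72  0.27  0.06  2.01 -0.02  0.87  0.61]
shift [-0.0579 -0.0753  0.0013]
shift [-0.1297 -0.2623  0.0013]
shift [-0.1627 -0.453   0.0312]
```

Request:
send_rows(plan="-0.06 -0.075 0 0 0 0 0.025; -0.06 -0.075 0 0 0 0 0.025; -0.06 -0.075 0 0 0 0 0.025; -0.13 -0.262 0 0 0 0 0.025; -0.13 -0.262 0 0 0 0 0.025; -0.13 -0.262 0 0 0 0 0.025; -0.13 -0.262 0 0 0 0 0.025; -0.13 -0.262 0 0 0 0 0.025; -0.162 -0.452 0 0 0 0 0.025; -0.162 -0.452 0 0 0 0 0.025")

```text
clock: 1.87
position: [0.4273, -0.1319, 0.2314]
tool_rot: [3.141, 0.0, 2.825]
force: [1.9, -0.6, 0.4]
grip_width: 0.0251
finger_force: 0.0
```

```bash
python3 -c "
from h import *
st();rows([(.412,-.2415,.20),(.412,-.2415,.06)])"
```

```text
1.8667 [ 0.4273 -0.1319  0.2314] [1.7999e+02 2.0000e-02 1.6189e+02] F [ 1.9 -0.6  0.4] w 0.0251 q [-0.06  0.24  0.27  2.06 -0.09  0.85  1.52]
shift [-0.0195 -0.1089  0.0314]
shift [-0.0195 -0.1089  0.1714]
```

Request:
send_rows(plan="-0.02 -0.109 0 0 0 0 0.025; -0.02 -0.109 0 0 0 0 0.025; -0.02 -0.109 0 0 0 0 0.025; -0.02 -0.109 0 0 0 0 0.025; -0.02 -0.109 0.1 0 0 0 0.025; -0.02 -0.109 0.1 0 0 0 0.025; -0.02 -0.109 0.17 0 0 0 0.025; -0.02 -0.109 0.17 0 0 0 0.025; -0.02 -0.109 0.17 0 0 0 0.025; -0.02 -0.109 0.17 0 0 0 0.025")

```text
clock: 2.7
position: [0.4116, -0.2396, 0.0603]
tool_rot: [3.141, -0.004, 2.824]
force: [0.6, 0.2, 1.0]
grip_width: 0.0254
finger_force: 0.0
```

```bash
python3 - <<'E'
from h import *
st()
o=[]
for n,(x,y) in(("side",(205,165)),("top",(205,160))):
    c=imaging.grab_frame(n)["color"][y:y+125,x:x+120,::-1]; o.append(cv2.resize(c,(400,417),interpolation=cv2.INTER_CUBIC))
cv2.imwrite("pics/crop2.png",np.hstack(o))
E
```

```text
2.7 [ 0.4116 -0.2396  0.0603] [179.98  -0.25 161.83] F [0.6 0.2 1. ] w 0.0254 q [ 0.25  0.59  0.21  2.12 -0.26  0.46  1.91]
```

View pics/crop2.png

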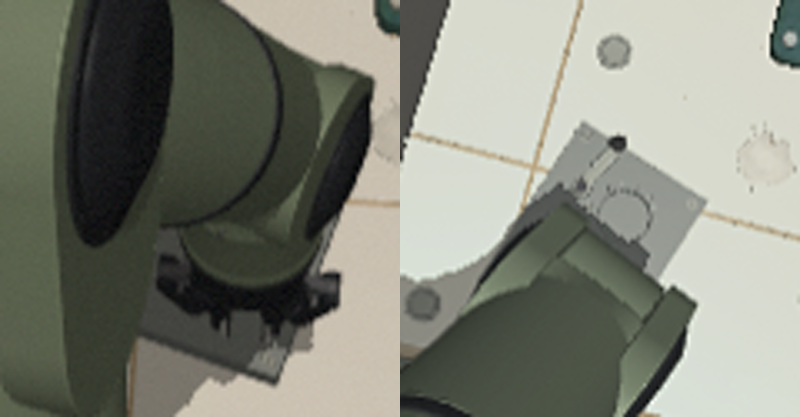

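The arm covers the disc in both views; the recess and keeper are undisturbed (top half, (625,215)). Next I work out the descent and the push line.

```bash
python3 -c "
from h import *
c=np.array([.455,-.256]);r=np.array([.5165,-.2768]);u=(r-c)/np.linalg.norm(r-c);print(u,np.degrees(np.arctan2(*u[::-1])))
rows([(*(c-45e-3*u),.028),(*(c-29e-3*u),.028),(*(r-35e-3*u),.028),(*(r-28e-3*u),.028)])"
```

```text
[ 0.94728791 -0.32038355] -18.68612208757525
shift [ 0.0009 -0.0014  0.0352]
shift [-0.0151 -0.0015  0.0352]
shift [-0.0741 -0.0021  0.0353]
shift [-0.0811 -0.0021  0.0354]
```

Request:
send_rows(plan="0 -0.001 0.015 0 0 0 0.025; 0 -0.001 0.03 0 0 0 0.025; 0 -0.001 0.03 0 0 0 0.025; 0 -0.001 0.03 0 0 0 0.025; 0 -0.001 0.03 0 0 0 0.025; 0 -0.001 0.03 0 0 0 0.025")

```text
clock: 3.3
position: [0.4133, -0.2413, 0.0329]
tool_rot: [-3.141, 0.002, 2.825]
force: [-0.4, -0.3, 0.2]
grip_width: 0.0248
finger_force: 0.0
```

```bash
python3 -c "
from h import *
st()
c=np.array([.455,-.256]);r=np.array([.5165,-.2768]);u=(r-c)/np.linalg.norm(r-c)
rows([(*(c-45e-3*u),.028),(*(c-29e-3*u),.028),(*(r-35e-3*u),.028),(*(r-28e-3*u),.028)])"
```

```text
3.3 [ 0.4133 -0.2413  0.0329] [-1.7999e+02  1.3000e-01  1.6185e+02] F [-0.4 -0.3  0.2] w 0.0248 q [ 0.27  0.64  0.18  2.12 -0.28  0.4   1.93]
shift [ 0.0008 -0.0005  0.0049]
shift [-0.0152 -0.0007  0.0049]
shift [-0.0741 -0.0012  0.0051]
shift [-0.0811 -0.0013  0.0051]
```

Descend the last 5 mm, then start the push.

Request:
send_rows(plan="0 0 0.005 0 0 0 0.025; 0 0 0.005 0 0 0 0.025; -0.005 0 0.005 0 0 0 0.025; -0.01 -0.001 0.005 0 0 0 0.025; -0.015 -0.001 0.005 0 0 0 0.025; -0.019 -0.001 0.005 0 0 0 0.025; -0.023 -0.001 0.005 0 0 0 0.025; -0.027 -0.001 0.005 0 0 0 0.025; -0.031 -0.001 0.005 0 0 0 0.025; -0.035 -0.001 0.005 0 0 0 0.025")

```text
clock: 4.13
position: [0.4457, -0.253, 0.0263]
tool_rot: [-3.142, -0.0, 2.825]
force: [-0.9, -0.0, 0.5]
grip_width: 0.0251
finger_force: 0.4
```

```bash
python3 - <<'E'
from h import *
st()
r=np.array([.5165,-.2768]);u=np.array([.947,-.320])
rows([(*(r-35e-3*u),.028),(*(r-28e-3*u),.028)])
c=imaging.grab_frame("top")["color"][175:260,215:320,::-1]
cv2.imwrite("pics/crop3.png",cv2.resize(c,None,fx=6,fy=6,interpolation=cv2.INTER_CUBIC))
E
```

```text
4.1333 [ 0.4457 -0.253   0.0263] [-1.8000e+02 -1.0000e-02  1.6184e+02] F [-0.9 -0.   0.5] w 0.0251 q [ 0.26  0.69  0.19  2.04 -0.28  0.44  1.91]
shift [-0.0397 -0.0003 -0.0017]
shift [-0.0467 -0.0003 -0.0017]
```

View pics/crop3.png

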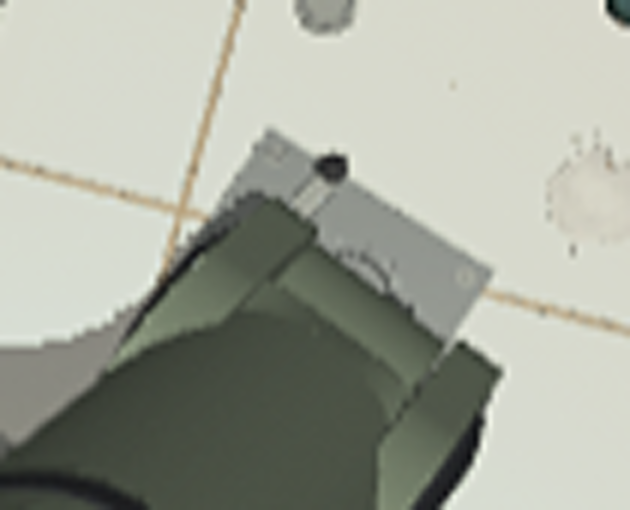

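The gripper hides the disc, and the finger force of 0.4 N suggests contact. The rest of the holder is undisturbed. I'll continue the push along the same line.

Request:
send_rows(plan="-0.004 0 -0.001 0 0 0 0.025; -0.008 0 -0.001 0 0 0 0.025; -0.012 0 -0.001 0 0 0 0.025; -0.016 0 -0.001 0 0 0 0.025; -0.02 0 -0.001 0 0 0 0.025; -0.024 0 -0.001 0 0 0 0.025; -0.028 0 -0.001 0 0 0 0.025; -0.032 0 -0.001 0 0 0 0.025; -0.036 0 -0.001 0 0 0 0.025; -0.038 0 -0.001 0 0 0 0.025")

```text
clock: 5.02
position: [0.4821, -0.2649, 0.0273]
tool_rot: [-3.142, 0.0, 2.825]
force: [-1.4, 0.9, 1.3]
grip_width: 0.0253
finger_force: 0.7
```

Request:
send_rows(plan="-0.002 0 0 0 0 0 0.025; -0.004 0 0 0 0 0 0.025; -0.006 0 0 0 0 0 0.025; -0.008 0 0 0 0 0 0.025; -0.008 0 0 0 0 0 0.025")

```text
clock: 5.43
position: [0.4895, -0.2673, 0.0273]
tool_rot: [-3.142, 0.0, 2.825]
force: [0.4, -0.0, -0.1]
grip_width: 0.0251
finger_force: 0.0
```

```bash
python3 - <<'E'
from h import *
st()
r=np.array([.5165,-.2768]);u=np.array([.947,-.320])
rows([(*(r-28e-3*u),.028)])
E
```

```text
5.4333 [ 0.4895 -0.2673  0.0273] [-1.8000e+02  2.0000e-02  1.6185e+02] F [ 0.4 -0.  -0.1] w 0.0251 q [ 0.25  0.73  0.2   1.92 -0.27  0.52  1.89]
shift [-0.0006 -0.0003 -0.0007]
```

The contact force is gone, so the disc has probably dropped. I'll lift and move aside to look.

Request:
send_rows(plan="0.005 0 -0.03 0 0 0 0.025; 0.005 0 -0.07 0 0 0 0.025; 0.005 0 -0.11 0 0 0 0.025; 0 -0.02 -0.15 0 0 0 0; -0.03 -0.06 -0.15 0 0 0 0; -0.06 -0.1 -0.15 0 0 0 0; -0.07 -0.14 -0.15 0 0 0 0; -0.07 -0.18 -0.15 0 0 0 0; -0.07 -0.2 -0.15 0 0 0 0; -0.07 -0.2 -0.15 0 0 0 0")

```text
clock: 6.27
position: [0.4888, -0.4864, 0.1771]
tool_rot: [-3.137, -0.001, 2.818]
force: [-0.6, -0.0, 0.5]
grip_width: 0.0003
finger_force: 0.0
```

```bash
python3 - <<'E'
from h import *
st()
o=[]
for n,(x,y) in(("side",(225,185)),("top",(220,185))):
    im=imaging.grab_frame(n)["color"][:,:,::-1]; cv2.imwrite(f"pics/{n}4.png",im)
    o.append(cv2.resize(im[y:y+100,x:x+95],(400,421),interpolation=cv2.INTER_CUBIC))
cv2.imwrite("pics/crop4.png",np.hstack(o))
E
```

```text
6.2667 [ 0.4888 -0.4864  0.1771] [-1.7976e+02 -6.0000e-02  1.6143e+02] F [-0.6 -0.   0.5] w 0.0003 q [ 0.52  0.7   0.3   1.47 -0.22  1.    2.12]
```

View pics/crop4.png

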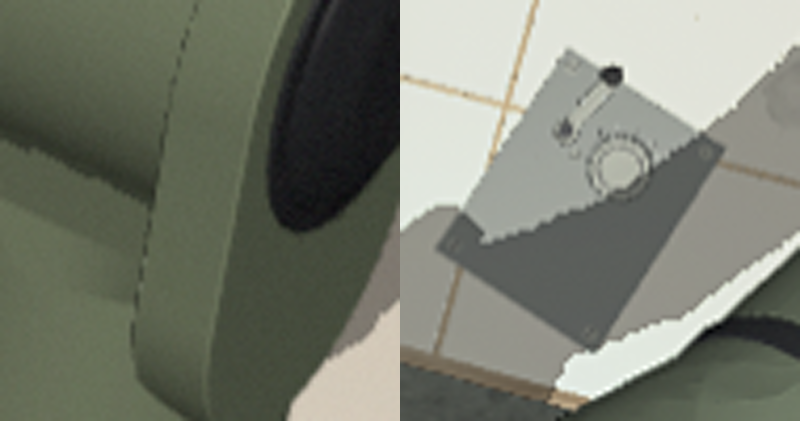

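The top half of the crop shows the disc seated and concentric in the recess at (618,167), with the knob unchanged at (612,75). Next is the keeper: I'll push the knob with the shut fingers' -y face, turning with the arc.

```bash
cat >> h.py <<'E'
A=np.radians(-32.8); PIV=np.array([.5424,-.2357])
def kp(th,off,z=.045):  # pusher TCP pose for keeper angle th, centre off behind the knob
    p=A-th; t=p-np.pi/2
    return (*(PIV+.052*np.array([np.cos(p),np.sin(p)])-off*np.array([np.cos(t),np.sin(t)])),z),np.degrees(t)-90
def krows(seq):
    s=observe(); Rt=R.from_euler("xyz",s["tool_rot"])
    for th,off,z in seq:
        p,y=kp(th,off,z); d=Rt.inv().apply(np.array(p)-s["position"])
        rv=(Rt.inv()*R.from_euler("xyz",[180,0,y],degrees=True)).as_rotvec(degrees=True)
        print(round(th,3),d.round(4),rv.round(1),"|",np.round(p,4),round(y%360,1))
E
python3 -c "
from h import *
krows([(.15,.034,.13),(.15,.034,.045)])"
```

```text
0.15 [-0.0321  0.259   0.0468] [-0.  -0.  23.1] | [ 0.6039 -0.2446  0.13  ] 138.6
0.15 [-0.0322  0.259   0.1318] [-0.  -0.  23.1] | [ 0.6039 -0.2446  0.045 ] 138.6
```

Request:
send_rows(plan="-0.004 0.035 0 0 0 6 0; -0.008 0.07 0 0 0 12 0; -0.012 0.105 0 0 0 18 0; -0.016 0.14 0 0 0 23 0; -0.02 0.175 0.01 0 0 23 0; -0.025 0.205 0.02 0 0 23 0; -0.03 0.235 0.03 0 0 23 0; -0.032 0.259 0.04 0 0 23 0; -0.032 0.259 0.047 0 0 23 0; -0.032 0.259 0.047 0 0 23 0")

```text
clock: 7.2
position: [0.6046, -0.2395, 0.1289]
tool_rot: [3.142, -0.002, 2.428]
force: [-0.8, -1.4, 0.1]
grip_width: 0.0
finger_force: 0.0
```

```bash
python3 - <<'E'
from h import *
st();krows([(.15,.034,.13),(.15,.034,.045)])
im=imaging.grab_frame("top")["color"][:,:,::-1]
cv2.imwrite("pics/crop5.png",cv2.resize(im[90:290,130:390],None,fx=3,fy=3,interpolation=cv2.INTER_CUBIC))
E
```

```text
7.2 [ 0.6046 -0.2395  0.1289] [ 1.800e+02 -1.400e-01  1.391e+02] F [-0.8 -1.4  0.1] w 0.0 q [ 0.04  0.71  0.38  1.63 -0.33  0.87  1.41]
0.15 [-0.0028 -0.0043 -0.0011] [ 0.  -0.1  0.5] | [ 0.6039 -0.2446  0.13  ] 138.6
0.15 [-0.003  -0.0043  0.0839] [ 0.  -0.1  0.5] | [ 0.6039 -0.2446  0.045 ] 138.6
```

View pics/crop5.png

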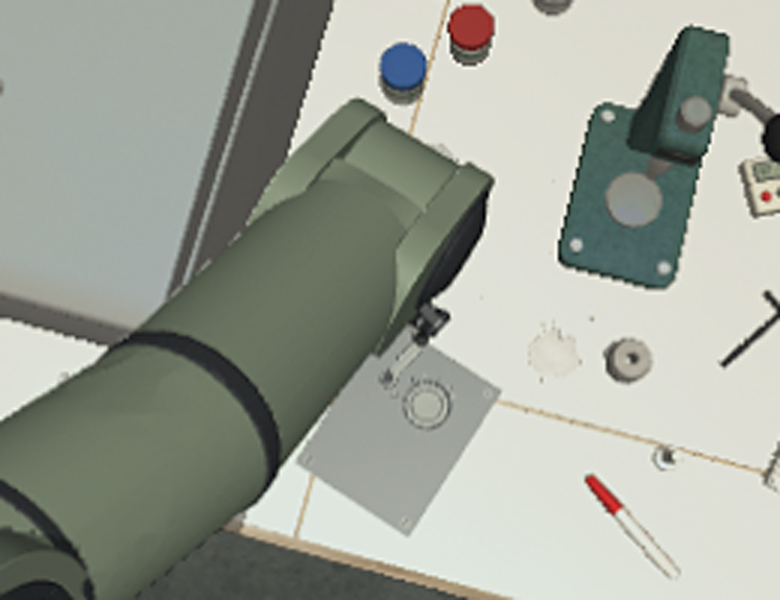

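The fingers hover just past the knob (430,322), clear of everything, and the disc is still seated at (427,404). I'll descend and begin the arc.

Request:
send_rows(plan="-0.003 -0.002 0.02 0 0 0 0; -0.003 -0.002 0.05 0 0 0 0; -0.003 -0.002 0.075 0 0 0 0; -0.003 -0.002 0.084 0 0 0 0; -0.003 -0.002 0.084 0 0 0 0; -0.003 -0.002 0.084 0 0 0 0; -0.003 -0.002 0.084 0 0 0 0")

```text
clock: 7.83
position: [0.6061, -0.2471, 0.0481]
tool_rot: [3.141, 0.002, 2.423]
force: [1.0, -0.3, -0.2]
grip_width: 0.0001
finger_force: 0.0
```

```bash
python3 - <<'E'
from h import *
st();krows([(.15,.030,.045),(.15,.026,.045),(.15,.0215,.045)]+[(t,.0215,.045) for t in np.arange(.2,1.0,.05)])
E
```

```text
7.8333 [ 0.6061 -0.2471  0.0481] [1.7996e+02 1.2000e-01 1.3882e+02] F [ 1.  -0.3 -0.2] w 0.0001 q [ 0.09  0.82  0.33  1.65 -0.37  0.73  1.45]
0.15 [ 0.0033 -0.0035  0.0031] [0.  0.1 0.2] | [ 0.6012 -0.2476  0.045 ] 138.6
0.15 [ 0.0033 -0.0075  0.0031] [0.  0.1 0.2] | [ 0.5986 -0.2506  0.045 ] 138.6
0.15 [ 0.0034 -0.012   0.0031] [0.  0.1 0.2] | [ 0.5956 -0.254   0.045 ] 138.6
0.2 [ 0.0024 -0.0147  0.0031] [0.  0.1 3.1] | [ 0.5946 -0.2566  0.045 ] 135.7
0.25 [ 0.0015 -0.0173  0.0031] [0.  0.1 5.9] | [ 0.5935 -0.2592  0.045 ] 132.9
0.3 [ 0.0008 -0.02    0.0031] [0.  0.1 8.8] | [ 0.5923 -0.2617  0.045 ] 130.0
0.35 [ 0.0002 -0.0228  0.0031] [ 0.   0.1 11.7] | [ 0.5909 -0.2642  0.045 ] 127.1
0.4 [-0.0003 -0.0256  0.0031] [ 0.1  0.1 14.5] | [ 0.5895 -0.2666  0.045 ] 124.3
0.45 [-0.0006 -0.0284  0.0031] [ 0.1  0.1 17.4] | [ 0.5879 -0.2689  0.045 ] 121.4
0.5 [-0.0008 -0.0312  0.0031] [ 0.1  0.1 20.3] | [ 0.5861 -0.2711  0.045 ] 118.6
0.55 [-0.0008 -0.034   0.0031] [ 0.1  0.1 23.1] | [ 0.5843 -0.2732  0.045 ] 115.7
0.6 [-0.0007 -0.0368  0.0031] [ 0.1  0.1 26. ] | [ 0.5824 -0.2753  0.045 ] 112.8
0.65 [-0.0005 -0.0396  0.0031] [ 0.1  0.1 28.9] | [ 0.5804 -0.2772  0.045 ] 110.0
0.7 [-0.0001 -0.0424  0.0031] [ 0.1  0.1 31.7] | [ 0.5782 -0.2791  0.045 ] 107.1
0.75 [ 0.0004 -0.0451  0.0031] [ 0.1  0.1 34.6] | [ 0.576  -0.2808  0.045 ] 104.2
0.8 [ 0.0011 -0.0479  0.0031] [ 0.1  0.1 37.5] | [ 0.5737 -0.2824  0.045 ] 101.4
0.85 [ 0.0019 -0.0506  0.0031] [ 0.1  0.1 40.3] | [ 0.5713 -0.284   0.045 ] 98.5
0.9 [ 0.0028 -0.0532  0.0031] [ 0.1  0.1 43.2] | [ 0.5689 -0.2853  0.045 ] 95.6
0.95 [ 0.0039 -0.0558  0.0031] [ 0.1  0.1 46.1] | [ 0.5664 -0.2866  0.045 ] 92.8
```

Request:
send_rows(plan="0.003 -0.004 0.003 0 0 0 0; 0.003 -0.008 0.003 0 0 0 0; 0.003 -0.012 0.003 0 0 0 0; 0.002 -0.016 0.003 0 0 4 0; 0.001 -0.02 0.003 0 0 9 0; 0 -0.0235 0.003 0 0 12 0; -0.0005 -0.027 0.003 0 0 16 0; -0.001 -0.031 0.003 0 0 20 0; -0.001 -0.034 0.003 0 0 23 0; -0.001 -0.037 0.003 0 0 26 0")

```text
clock: 8.67
position: [0.5817, -0.2753, 0.0438]
tool_rot: [3.141, 0.0, 1.967]
force: [1.0, 0.6, 0.9]
grip_width: 0.0001
finger_force: 0.6
```

```bash
python3 - <<'E'
from h import *
st();krows([(t,.0215,.045) for t in np.arange(.6,1.3,.07)])
E
```

```text
8.6667 [ 0.5817 -0.2753  0.0438] [1.7997e+02 1.0000e-02 1.1268e+02] F [1.  0.6 0.9] w 0.0001 q [ 0.07  0.84  0.44  1.69 -0.5   0.73  1.16]
0.6 [-0.0002  0.0007 -0.0012] [ 0.   0.  -0.1] | [ 0.5824 -0.2753  0.045 ] 112.8
0.67 [-0.0016 -0.003  -0.0012] [0.  0.  3.9] | [ 0.5795 -0.278   0.045 ] 108.8
0.74 [-0.0027 -0.0068 -0.0012] [0.  0.  7.9] | [ 0.5765 -0.2805  0.045 ] 104.8
0.81 [-0.0036 -0.0106 -0.0013] [ 0.   0.  11.9] | [ 0.5733 -0.2828  0.045 ] 100.8
0.88 [-0.0042 -0.0145 -0.0013] [ 0.   0.  15.9] | [ 0.5699 -0.2848  0.045 ] 96.8
0.95 [-0.0045 -0.0184 -0.0013] [ 0.   0.  19.9] | [ 0.5664 -0.2866  0.045 ] 92.8
1.02 [-0.0045 -0.0224 -0.0013] [ 0.   0.  23.9] | [ 0.5628 -0.2882  0.045 ] 88.8
1.09 [-0.0043 -0.0263 -0.0013] [ 0.   0.  27.9] | [ 0.559  -0.2894  0.045 ] 84.7
1.16 [-0.0038 -0.0302 -0.0013] [ 0.   0.  31.9] | [ 0.5552 -0.2905  0.045 ] 80.7
1.23 [-0.003  -0.0341 -0.0013] [ 0.   0.  35.9] | [ 0.5514 -0.2912  0.045 ] 76.7
```

Request:
send_rows(plan="-0.0015 -0.003 -0.001 0 0 4 0; -0.0025 -0.007 -0.001 0 0 8 0; -0.0035 -0.0105 -0.001 0 0 12 0; -0.004 -0.0145 -0.001 0 0 16 0; -0.0045 -0.0185 -0.001 0 0 20 0; -0.0045 -0.0225 -0.001 0 0 24 0; -0.0045 -0.0265 -0.001 0 0 28 0; -0.004 -0.03 -0.001 0 0 32 0; -0.003 -0.034 -0.001 0 0 36 0; -0.003 -0.034 -0.001 0 0 36 0")

```text
clock: 9.5
position: [0.551, -0.2914, 0.0447]
tool_rot: [3.141, 0.0, 1.337]
force: [0.3, 0.6, 0.1]
grip_width: 0.0003
finger_force: 0.1
```

```bash
python3 - <<'E'
from h import *
st();krows([(t,.0215,.045) for t in np.arange(1.25,1.65,.05)])
im=imaging.grab_frame("top")["color"][:,:,::-1]
cv2.imwrite("pics/crop6.png",cv2.resize(im[180:270,220:320],None,fx=6,fy=6,interpolation=cv2.INTER_CUBIC))
E
```

```text
9.5 [ 0.551  -0.2914  0.0447] [1.7999e+02 2.0000e-02 7.6600e+01] F [0.3 0.6 0.1] w 0.0003 q [ 0.01  0.86  0.59  1.75 -0.67  0.75  0.72]
1.25 [-0.0002 -0.0007 -0.0003] [0. 0. 1.] | [ 0.5503 -0.2914  0.045 ] 75.6
1.3 [-0.0011 -0.0034 -0.0003] [0.  0.  3.9] | [ 0.5475 -0.2917  0.045 ] 72.7
1.35 [-0.002  -0.006  -0.0003] [0.  0.  6.7] | [ 0.5447 -0.2919  0.045 ] 69.9
1.4 [-0.0027 -0.0088 -0.0003] [0.  0.  9.6] | [ 0.5419 -0.292   0.045 ] 67.0
1.45 [-0.0032 -0.0115 -0.0003] [ 0.   0.  12.5] | [ 0.539  -0.2919  0.045 ] 64.1
1.5 [-0.0036 -0.0143 -0.0003] [ 0.   0.  15.3] | [ 0.5362 -0.2916  0.045 ] 61.3
1.55 [-0.0039 -0.0171 -0.0003] [ 0.   0.  18.2] | [ 0.5335 -0.2913  0.045 ] 58.4
1.6 [-0.004  -0.0199 -0.0003] [ 0.   0.  21.1] | [ 0.5307 -0.2907  0.045 ] 55.5
```

View pics/crop6.png

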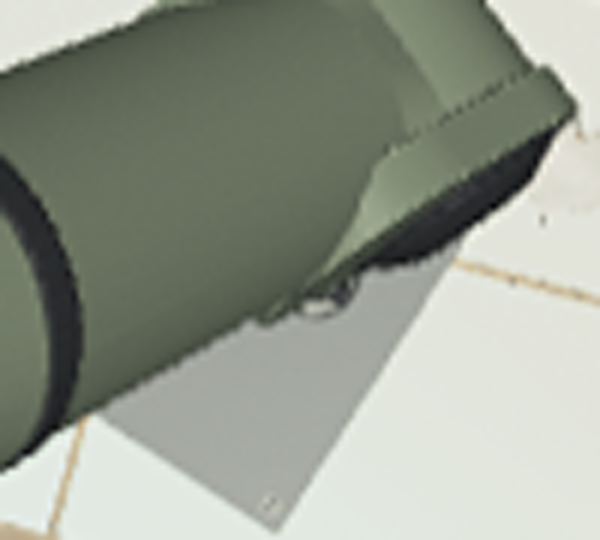

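The arm hides the bar, so I'll continue and creep in while watching the force.

Request:
send_rows(plan="-0.001 -0.0035 0 0 0 4 0; -0.002 -0.006 0 0 0 7 0; -0.0027 -0.009 0 0 0 10 0; -0.0032 -0.0115 0 0 0 12.5 0; -0.0036 -0.0145 0 0 0 15.5 0; -0.0036 -0.0145 0 0 0 15.5 0")

```text
clock: 10.05
position: [0.5365, -0.2913, 0.0445]
tool_rot: [3.141, 0.0, 1.07]
force: [-0.0, -0.2, 1.1]
grip_width: 0.0
finger_force: 0.2
```

Request:
send_rows(plan="0 -0.0015 0 0 0 2 0; 0 -0.003 0 0 0 3.5 0; 0 -0.003 0 0 0 3.5 0")

```text
clock: 10.3
position: [0.534, -0.2898, 0.0444]
tool_rot: [3.141, 0.0, 1.01]
force: [0.9, -1.1, 0.6]
grip_width: 0.0002
finger_force: 0.5
```

Request:
send_rows(plan="0 -0.001 0 0 0 0 0; 0 -0.002 0 0 0 0 0; 0 -0.002 0 0 0 0 0")

```text
clock: 10.55
position: [0.5324, -0.2887, 0.0444]
tool_rot: [3.141, 0.0, 1.011]
force: [1.5, -2.5, -0.5]
grip_width: -0.0003
finger_force: 1.0
```

Request:
send_rows(plan="0 -0.001 0 0 0 0 0; 0 -0.002 0 0 0 0 0; 0 -0.002 0 0 0 0 0")

```text
clock: 10.8
position: [0.5318, -0.2884, 0.0447]
tool_rot: [3.139, 0.0, 1.01]
force: [7.4, -6.9, -2.7]
grip_width: -0.0
finger_force: 5.0
```

The force rose to about 10 N at the expected closed angle, so the bar is at its stop. I'll back off along the tool's +y, lift, and move aside to check.

Request:
send_rows(plan="0 0.008 0 0 0 0 0; 0 0.02 0 0 0 0 0; 0 0.02 -0.03 0 0 0 0; 0 0.02 -0.07 0 0 0 0; 0 0.02 -0.11 0 0 0 0; 0 0.02 -0.14 0 0 0 0; 0 0.02 -0.14 0 0 0 0")

```text
clock: 11.38
position: [0.5492, -0.2996, 0.19]
tool_rot: [3.136, -0.001, 1.01]
force: [-0.2, -0.1, -0.0]
grip_width: 0.0002
finger_force: 0.0
```

```bash
python3 -c "
from h import *
st();rows([(.54,-.38,.19),(.50,-.5,.19)])"
```

```text
11.3833 [ 0.5492 -0.2996  0.19  ] [ 1.7965e+02 -5.0000e-02  5.7860e+01] F [-0.2 -0.1 -0. ] w 0.0002 q [-0.11  0.72  0.83  1.67 -0.61  1.02  0.37]
shift [-0.073   0.035   0.0001]
shift [-0.1959  0.065   0.0002]
```

Request:
send_rows(plan="-0.035 0.015 0 0 0 0 0; -0.07 0.03 0 0 0 0 0; -0.105 0.04 0 0 0 0 0; -0.14 0.05 0 0 0 0 0; -0.175 0.06 0 0 0 0 0; -0.2 0.065 0 0 0 0 0; -0.2 0.065 0 0 0 0 0; -0.2 0.065 0 0 0 0 0")

```text
clock: 12.05
position: [0.4947, -0.5035, 0.1838]
tool_rot: [-3.14, 0.0, 1.007]
force: [0.4, 0.5, -0.3]
grip_width: 0.0004
finger_force: 0.0
```

```bash
python3 - <<'E'
from h import *
st()
f=imaging.grab_frame("top"); im=f["color"][:,:,::-1]; cv2.imwrite("pics/top7.png",im)
cv2.imwrite("pics/crop7.png",cv2.resize(im[180:270,220:320],None,fx=6,fy=6,interpolation=cv2.INTER_CUBIC))
E
```

```text
12.05 [ 0.4947 -0.5035  0.1838] [-1.7993e+02  1.0000e-02  5.7710e+01] F [ 0.4  0.5 -0.3] w 0.0004 q [ 0.29  0.84  0.78  1.43 -0.62  1.12  0.61]
```

View pics/crop7.png

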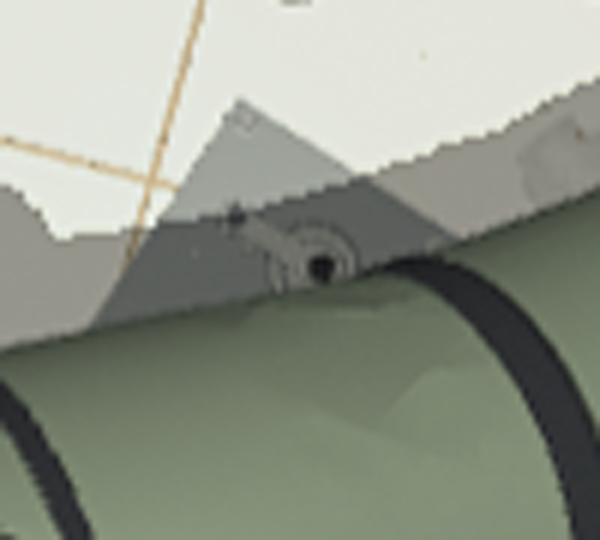

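The bar now runs from its pivot (236,217) to the knob (321,266), across the seated disc. I'll check its angle numerically.

```bash
python3 - <<'E'
from h import *
f=imaging.grab_frame("top")
g=f["color"].sum(2).astype(float); y0,x0=218,267
w=np.clip(150-g[y0:y0+13,x0:x0+13],0,None); yy,xx=np.mgrid[y0:y0+13,x0:x0+13]
k=np.array([(w*xx).sum(),(w*yy).sum()])/w.sum()
for n,p,z in(("knob centroid",k,.054),("knob eye",(321/6+220-.4,266/6+180-.4),.058),("pivot",(236/6+220-.4,217/6+180-.4),.036)):
    q=cast(f,p,z)[0,:2];M=np.array([[np.cos(A),-np.sin(A)],[np.sin(A),np.cos(A)]])
    print(n,p,(1e3*(q-[.4945,-.2462])@M).round(1))
E
```

```text
knob centroid [273.17462687 224.13283582] [ 35.1 -15.9]
knob eye (273.1, 223.93333333333334) [ 35.1 -15.5]
pivot (258.93333333333334, 215.76666666666665) [34.6 35.7]
```

The knob is at local (35.1, -15.9) mm, against (35, -16) for fully closed. The robot is clear of everything, so I'll hand the job in.

```bash
python3 -c "
from h import *
print(bot.job_done())"
```

```text
the job is handed in; nothing more can be done
None
```

I pushed the disc into the recess and turned the keeper bar across it to its stop, then handed the job in about 12 s into the 54 s allowed. The top camera showed the disc concentric in the recess and the knob within about 0.5 mm of fully closed.

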